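# Extend the telescoping oven brush and hold it ready

## Robot

A 6-joint arm with a two-finger parallel gripper is mounted at the origin on the work surface. World frame = base frame: x ahead of the robot, y to its left, z up, the work surface at z = 0. Lengths are in m, angles in rad, forces in N, time in s.
With the tool pointing down it reaches from about 0.325 to 0.9 m from the base axis. Payload 6.1 kg.
Tool frame: the origin (TCP) lies midway between the tips of the shut fingers; the grasp point (between the pads) lies 19 mm behind it; z points along the fingers, y is the line along which they close (so a half turn about z gives the same grasp; the last joint's range is limited). The gripper opens to 87 mm and grips with 3 to 60 N. Pads are 19 mm wide; open, the fingers measure 117 mm over their backs; the gripper's body (75 mm by 190 mm) begins 51 mm behind the grasp point.
Start: joints at [1.201, 0.22, 1.526, -0, 1.395, -0.126], TCP at [0.151, 0.607, 0.223] pointing down, gripper open.
Joint ranges: [-2.98, 2.98], [-0.91, 2.08], [0.09, 2.57], [-1.24, 4.39], [0.2, 2.65], [-2.68, 2.68]. Speed limits (rad/s): [2.57, 2.57, 3.01, 3.14, 3.14, 3.14].

## Interface

Orientations are given as a unit quaternion [x, y, z, w].
In Python, from plant import * gives the robot as it stands.
- The arm moves only by the tool apply_moves, never from a script. Its argument "steps" is a list of rows, each an object with "xyz": the shift along the tool's x, y, z in m, a list of three; "twist": the turn about the tool's z in degrees; "gripper": the opening in per cent of the stroke, from 0 (shut) to 100 (fully open). In form: [{"xyz": [dx, dy, dz], "twist": twist, "gripper": gripper}, ...]. A call has 1 to 10 rows; each row is the pose to reach, as a shift and turn from the pose commanded when the call began, along the tool's axes at that moment; what a row does not reach only later rows make up. A row lasts 1/12 s, in which the tool goes at most 41.7 mm and 7.16 degrees, less where a joint would pass 70% of its speed; a pose out of reach is approached as far as the arm can. A call with a gripper value outside its range is refused whole. The fingers move at their own pace and stop on an object; "squeeze" is the grip in N (left out, the last holds). Time passes only in rows, so rows that repeat a pose let the fingers close. It gives the time, the measured TCP pose, the force, the opening and the grip force at its end, in the units of the state.
- get_obs(): the state, without advancing time (a new reading comes with each control period).
- grab_frame(name): name is "scene" or "side" or "wrist"; returns the picture (400x640x3 uint8, blue, green, red); there is no depth.
- get_calibration(name): a dict with "intrinsics" (3x3 intrinsics, pixels), "k1" (the pictures are not rectified: a ray, as slopes to the right and down, at radius r is drawn at 1 + k1 r^2 times it, then the intrinsics apply), "extrinsics" (4x4, takes a point from camera to world coordinates); the wrist camera has in their place "T_tool_cam" (4x4, takes a point from camera to tool coordinates, whose origin is the TCP and whose axes are the flange's). Camera axes: x right, y down, z forward; pixel columns grow to the right and rows downward; lengths in m; the calibration is good to about 2 mm. A picture is of the moment at which its call begins: read the wrist's pose just before it. get_calibration takes no time and is no camera call.
- close_job(): hands the job in; it is judged then, once.
Trained networks look in the newest picture that a camera, given by its name, has taken for a name from the list of things; names that differ only in an ending like _2 or _b are one class to them, and where a whole thing is asked for, a point or a joint stands for the part that bears it (a point fixed in the world has none). Each returns a list of dicts, best first, with "score" (0 to 1); they miss things now and then, are a little off and sometimes report something else, mostly with a low value. They report only what shows in the picture. A call takes as long as a camera call.
- search_frame(thing, camera): "extent" ([left, top, right, bottom] in pixels, round what is visible of it).
- tip_of(thing, camera): "centre" ([column, row] in pixels: a listed point, or the origin of a listed thing).
The state is a dict: "clock": time; "q": joint angles; "qd": joint speeds; "tau": joint torques, N m; "ee_pos": TCP position; "tool_rot": TCP orientation; "contact_force": force on the tool from outside, world axes, zero at the start; "ft_torque": the same for the moment, N m; "gripper_width": finger opening in m; "grip_force": force on a finger pad.
Only numpy, scipy, OpenCV 4.12 (cv2) and the standard library are available. Lean on these libraries where they do the work, as an engineer would, in place of code of your own. Each camera call takes 0.05 s, during which the arm holds its last target. There are 200 camera calls.

## Task

Get the telescoping oven brush ready for the back of the oven: with its head still caught in the rack's fork, press the red button on its collar, draw the handle out past the first stop to the second stop, and let the button spring back so the brush locks at full length. Then lift the extended brush well clear of the rack and finish holding it there, roughly level and still, off the button; do not put it down or let go, and leave the jar, plates, pitcher and bowls where they are.

Things in the scene. Friction and masses are not known exactly. Their poses are not given: they have to be found in the camera images.
- brush: Handle of a telescoping oven brush lying level in its rack, axis 85 mm up; all 0.33 kg. Origin on the axis, mid collar; +x towards the head, +z up. Grey collar: 48 mm long, 34 wide (y), 30 high. Black flat-sided handle: x -24 to -225, 28 wide, 24 high. Red button on the collar's -y side at x 0: pinch the collar across y to push it in, then draw the handle to -x; the rack holds the head back.
- brush_balance (a point): On the handle's axis at x = -55 mm of brush, clear of collar and button, 28 mm wide across y: 10 to 26 mm behind the balance point of the extended brush, a good place to hold it.
- brush_butt (a point): Middle of the handle's rear end face, x = -225 mm of brush.
- brush_head (a point): On the axis, middle of the brush head (black block 82 x 44 mm, brass bristles to 36 mm below the axis, small scraper blade in front). Moves with the 14 mm rod: 117 mm ahead of brush when retracted, 217 mm at the second stop.
- brush_rod (a joint): How far the rod is drawn out, m: 0 retracted and locked (at the start), 0.050 first stop, 0.100 second stop, also the end of travel (0.1012). Slides with about 2 N. Button out: locked at each stop with 1.5 mm play. Button held in: passes the stops freely. Let go between stops, the button stays in and snaps out at the next stop.
- brush_button (a joint): How far the red button is pushed in, m: 0 out (lock engaged in a notch), 0.005 fully in. The lock is free from about 0.0035. Spring: 3 N to start, 8 N fully in.
- brush_button_face (a point): Middle of the red button's outer face (24 mm along the brush, 14 mm high), 22 mm from the brush's axis on the -y side when out, 17 mm (flush with the collar) when fully in.
- rack: Fixed steel rack: 420 x 120 mm tray, +x along the brush to its head; origin on the slab under the collar as it starts. Fork at x +55 mm: 72 wide, 97 high, slot for the rod; pulled, the head's shoulder meets it after 2 to 6 mm. Cradle at x -200: 60 wide, 92 high, slot for the handle, carries it also when extended (100 mm behind mid collar). Ease the brush 4 mm headwards, lift straight up.
- jar: White ceramic pickle jar with a blue band and a steel screw lid, 116 mm across, 151 mm high; origin centre of its underside. Leave alone.
- plate_lower: Lower of two stacked steel plates, 200 mm across; origin centre of its underside. Leave alone.
- plate_upper: Upper steel plate, 200 mm across, stack 24 mm high; origin centre of its underside. Leave alone.
- pitcher: White plastic pitcher, 124 mm across, 220 mm high, handle on its -y side reaching 110 mm from its axis; origin centre of its underside. Leave alone.
- turntable: Wooden lazy-susan, platter 280 mm across, top at 33 mm; origin on the slab at its axis; it carries the bowls.
- bowl1: Empty steel bowl on the lazy-susan, 116 mm across, 52 mm high; origin centre of its underside. Leave alone.
- bowl2: As bowl1.
- bowl3: As bowl1.

How it is judged:
By the outcome, as a careful person would: the job done as asked, in the order asked, and still so for the second after the job is handed in, while the arm keeps its last pose, push and grip.
It also fails if it takes over 46 s, if anything falls off the work surface, if the arm or the gripper's body presses on something with over 40 N, if the wrist force passes 120 N, or if a joint passes its speed limit or range.

## Working session

There is one attempt and no reset: what is moved stays moved. The work goes in short steps, Python scripts to look and compute and a tool call to move; the robot and the scene stay as the last step left them, time stands still between calls to the robot, and variables do not carry over. Pictures are saved under pics/ and viewed, at most 10 in all, crops included, and the job is handed in when it is done.

Besides the shell and the picture viewer there is one more tool, called after ">>>" by a JSON object that holds its "method" and its "body", one argument or row to a line. apply_moves: Moves the arm, as the interface text tells. Its arguments: {"type":"object","properties":{"steps":{"type":"array"},"squeeze":{"type":"number"}},"required":["steps"]}

```bash
mkdir -p pics; ls; cat > h.py <<'E'
from plant import *
import numpy as np, cv2
from scipy.spatial.transform import Rotation as R
def cam(n,o=None):
    c=get_calibration(n)
    if n=='wrist':
        T=np.eye(4);T[:3,:3]=R.from_quat(o['tool_rot']).as_matrix();T[:3,3]=o['ee_pos'];E=T@np.array(c['T_tool_cam'])
    else:E=np.array(c['extrinsics'])
    return np.array(c['intrinsics']),c['k1'],E
def ray(n,px,o=None):
    K,k,E=cam(n,o)
    d=np.linalg.solve(K,[px[0],px[1],1.]);s=d[:2].copy();u=s.copy()
    for _ in range(20):u=s/(1+k*(u@u))
    return E[:3,3],E[:3,:3]@np.array([u[0],u[1],1])
def atz(n,px,z,o=None):
    p,d=ray(n,px,o);return p+d*(z-p[2])/d[2]
E
python3 - <<'E'
from h import *
o=get_obs();print(o)
Z={'brush':.085,'brush_balance':.085,'brush_butt':.085,'brush_head':.085,'brush_button_face':.085,'rack':0,'jar':0,'pitcher':0,'turntable':0,'plate_lower':0,'bowl1':.033}
for n in ['scene','side','wrist']:
    cv2.imwrite(f'pics/{n}0.png',grab_frame(n))
    for t,z in Z.items():
        if n=='wrist' and z==0 : continue
        for r in tip_of(t,n)[:1]: print(n,t,round(r['score'],2),np.round(r['centre']),atz(n,r['centre'],z,o).round(3))
print(get_obs()['clock'])
E
```

```text
pics
{'clock': 0.0, 'q': array([ 1.20091122e+00,  2.21218927e-01,  1.52761564e+00, -1.57363426e-05,
        1.39468769e+00, -1.26110538e-01]), 'qd': array([-0.00055507, -0.0003036 , -0.00040991,  0.00120571,  0.00213322,
        0.00026928]), 'tau': array([-1.51107079e-04, -4.94618762e+01, -3.87376606e+01,  6.98140869e-02,
        5.69750648e-02, -1.39164190e-04]), 'ee_pos': array([0.15064413, 0.60593514, 0.22143932]), 'tool_rot': array([ 1.21584272e-01,  9.92580644e-01, -9.37184407e-04, -2.29315160e-04]), 'contact_force': array([-3.80187346e-04,  2.04177106e-01, -6.48843293e-01]), 'ft_torque': array([-0.04010811, -0.04949599, -0.00399551]), 'grip_force': 0.0, 'gripper_width': 0.08720019666795563}
scene brush_balance 0.86 [344. 207.] [0.531 0.    0.085]
scene brush_butt 0.8 [294. 198.] [ 0.56  -0.156  0.085]
scene brush_head 0.79 [404. 217.] [0.5   0.173 0.085]
scene brush_button_face 0.45 [364. 214.] [0.538 0.063 0.085]
scene rack 0.8 [358. 226.] [0.503 0.04  0.   ]
scene jar 0.84 [480. 233.] [0.369 0.397 0.   ]
scene pitcher 0.69 [469. 293.] [0.623 0.395 0.   ]
scene turntable 0.83 [231. 175.] [ 0.441 -0.486  0.   ]
scene plate_lower 0.65 [366. 214.] [0.435 0.044 0.   ]
scene bowl1 0.75 [238. 178.] [ 0.483 -0.42   0.033]
side brush 0.77 [292. 181.] [0.513 0.065 0.085]
side brush_balance 0.58 [303. 183.] [0.539 0.032 0.085]
side brush_butt 0.66 [220. 181.] [0.311 0.209 0.085]
side brush_head 0.56 [271. 168.] [0.508 0.202 0.085]
side brush_button_face 0.17 [365. 299.] [ 0.342 -0.516  0.085]
side rack 0.97 [292. 201.] [0.52  0.077 0.   ]
side jar 0.86 [222. 179.] [0.383 0.395 0.   ]
side pitcher 0.73 [363. 299.] [ 0.401 -0.449  0.   ]
side turntable 0.66 [384. 298.] [ 0.446 -0.474  0.   ]
side plate_lower 0.58 [406. 231.] [ 0.713 -0.299  0.   ]
side bowl1 0.69 [382. 266.] [ 0.499 -0.411  0.033]
1.55
```

View pics/scene0.png

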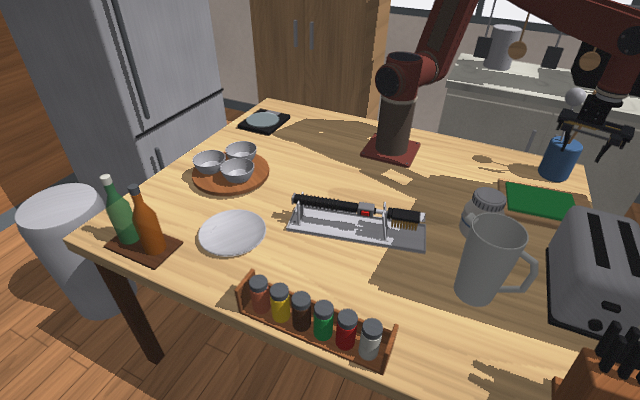

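View pics/side0.png

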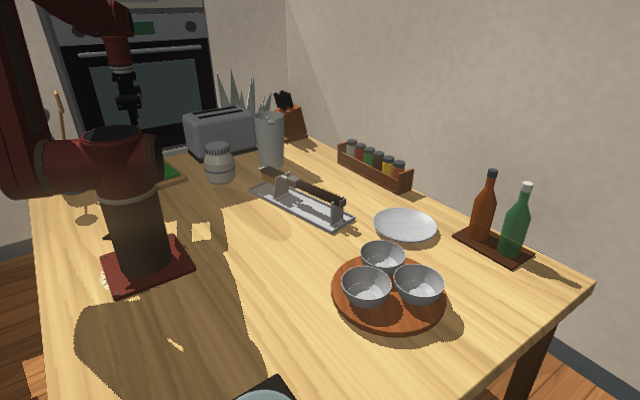

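The scene view shows the brush lying from its butt (294,198) to its head (404,217). The red button, near (364,211), faces world +x. The jar, pitcher, plates and bowls are all clear of it.

>>> {"method": "apply_moves", "body": {
  "steps": [
    {"xyz": [-0.03,-0.027,-0.01],"twist": 7,"gripper": 100},
    {"xyz": [-0.06,-0.053,-0.02],"twist": 14,"gripper": 100},
    {"xyz": [-0.09,-0.08,-0.03],"twist": 21,"gripper": 100},
    {"xyz": [-0.12,-0.107,-0.03],"twist": 28,"gripper": 100},
    {"xyz": [-0.15,-0.133,-0.03],"twist": 35,"gripper": 100},
    {"xyz": [-0.18,-0.16,-0.03],"twist": 42,"gripper": 100},
    {"xyz": [-0.21,-0.187,-0.03],"twist": 49,"gripper": 100},
    {"xyz": [-0.24,-0.213,-0.03],"twist": 56,"gripper": 100},
    {"xyz": [-0.27,-0.24,-0.03],"twist": 63,"gripper": 100},
    {"xyz": [-0.3,-0.267,-0.03],"twist": 66,"gripper": 100}
  ]
}}

```text
clock: 2.38
ee_pos: [0.3783, 0.2733, 0.2529]
tool_rot: [0.645, 0.764, 0.001, 0.0]
contact_force: [0.7, 0.6, 0.0]
gripper_width: 0.0871
grip_force: 0.0
```

```bash
cat > d.py <<'E'
from h import *
import sys
# print tool-frame shift to go to world xyz and yaw(tool y dir) deg
def to(x,y,z,yaw=None):
    o=get_obs();M=R.from_quat(o['tool_rot']).as_matrix()
    print('ee',o['ee_pos'].round(4),'yaw_y',np.degrees(np.arctan2(M[1,1],M[0,1])).round(2),'tz',M[:,2].round(3),'shift',(M.T@(np.array([x,y,z])-o['ee_pos'])).round(4),'t',o['clock'],'w',o['gripper_width'],'F',o['contact_force'].round(1))
if __name__=='__main__': to(*map(float,sys.argv[1:]))
E
python3 d.py .52 .065 .25
```

```text
ee [0.3783 0.2733 0.2529] yaw_y 9.69 tz [ 0.001  0.001 -1.   ] shift [-0.2292  0.1046  0.003 ] t 2.3833 w 0.08712991028021529 F [0.7 0.6 0. ]
```

>>> {"method": "apply_moves", "body": {
  "steps": [
    {"xyz": [-0.036,0.016,0],"twist": 0,"gripper": 100},
    {"xyz": [-0.072,0.032,0],"twist": 0,"gripper": 100},
    {"xyz": [-0.108,0.048,0],"twist": 0,"gripper": 100},
    {"xyz": [-0.144,0.065,0],"twist": 0,"gripper": 100},
    {"xyz": [-0.18,0.082,0],"twist": 0,"gripper": 100},
    {"xyz": [-0.21,0.096,0],"twist": 0,"gripper": 100},
    {"xyz": [-0.225,0.102,0],"twist": 0,"gripper": 100},
    {"xyz": [-0.225,0.102,0],"twist": 0,"gripper": 100}
  ]
}}

```text
clock: 3.05
ee_pos: [0.5187, 0.0679, 0.2525]
tool_rot: [0.644, 0.765, -0.0, 0.001]
contact_force: [-0.8, -0.1, -0.6]
gripper_width: 0.087
grip_force: 0.0
```

```bash
cat > look.py <<'E'
from h import *
import sys,d
d.to(.52,.065,.085)
o=get_obs()
cv2.imwrite('pics/%s.png'%sys.argv[1],grab_frame('wrist'))
for t in sys.argv[2:]:
    for r in tip_of(t,'wrist')[:2]: print(t,round(r['score'],2),np.round(r['centre']),atz('wrist',r['centre'],.085,o).round(4))
    for r in search_frame(t,'wrist')[:1]: print('   box',round(r['score'],2),np.round(r['extent']))
E
python3 look.py w1 brush brush_balance brush_butt brush_head brush_button_face
```

```text
ee [0.5187 0.0679 0.2525] yaw_y 9.79 tz [ 0.    -0.001 -1.   ] shift [-0.0029  0.0007  0.1675] t 3.05 w 0.08703682065573348 F [-0.8 -0.1 -0.6]
brush 0.73 [322. 192.] [0.5174 0.0577 0.085 ]
   box 0.59 [292.  22. 339. 318.]
brush_balance 0.76 [324. 240.] [0.5302 0.0013 0.085 ]
   box 0.81 [295.  20. 339. 316.]
   box 0.73 [288.  16. 340. 318.]
brush_head 0.89 [315.  75.] [0.4894 0.1778 0.085 ]
   box 0.68 [290.  17. 338. 164.]
brush_button_face 0.4 [339. 186.] [0.5351 0.0677 0.085 ]
brush_button_face 0.36 [318. 173.] [0.5097 0.0783 0.085 ]
   box 0.51 [334. 177. 345. 197.]
```

View pics/w1.png

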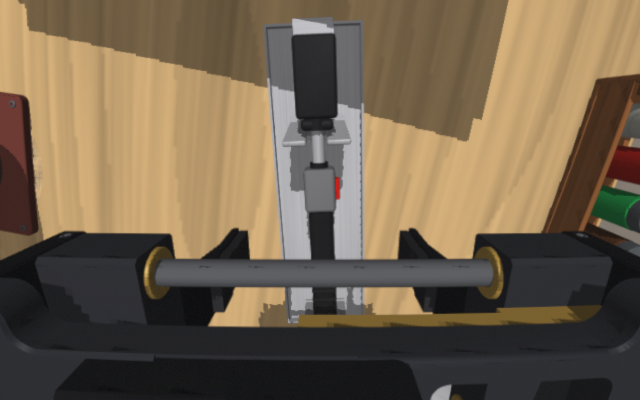

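The wrist view shows the collar spanning about (306,166)–(335,212), with the button on its right at (339,187). The head is at (315,76), and the fork blade sits at row ~130.

```bash
python3 - <<'E'
from h import *
o=get_obs();im=cv2.imread('pics/w1.png').astype(int)
for z,p in [(.1,(320.5,189)),(.1,(320,167)),(.1,(321,211)),(.097,(321,215)),(.085,(339.5,187))]: print(p,atz('wrist',p,z,o).round(4))
for r in (40,60,80,100,145,155,172,180,205,218,225,232,240,248,254):
    print(r,' '.join(f'{c}:{im[r,c].max()}' for c in range(286,348,2)) if r in(60,172,232,248) else '')
E
python3 - <<'E'
import cv2
im=cv2.imread('pics/w1.png')[10:320,260:370]
cv2.imwrite('pics/w1c.png',cv2.resize(im,None,fx=1.9*1,fy=1.9,interpolation=cv2.INTER_CUBIC))
E
```

```text
(320.5, 189) [0.5132 0.0685 0.1   ]
(320, 167) [0.5086 0.0918 0.1   ]
(321, 211) [0.518  0.0443 0.1   ]
(321, 215) [0.5189 0.0387 0.097 ]
(339.5, 187) [0.5342 0.0709 0.085 ]
40 
60 286:109 288:108 290:110 292:73 294:36 296:44 298:44 300:43 302:45 304:43 306:44 308:45 310:46 312:45 314:46 316:46 318:45 320:46 322:46 324:46 326:46 328:45 330:47 332:44 334:32 336:74 338:111 340:110 342:110 344:111 346:109
80 
100 
145 
155 
172 286:183 288:183 290:131 292:106 294:106 296:108 298:105 300:103 302:103 304:104 306:118 308:120 310:120 312:120 314:120 316:119 318:119 320:119 322:120 324:120 326:119 328:119 330:119 332:108 334:83 336:107 338:106 340:107 342:134 344:183 346:182
180 
205 
218 
225 
232 286:179 288:180 290:182 292:182 294:182 296:183 298:186 300:187 302:184 304:187 306:177 308:107 310:39 312:34 314:35 316:35 318:36 320:35 322:36 324:33 326:33 328:34 330:32 332:38 334:151 336:188 338:187 340:182 342:186 344:184 346:182
240 
248 286:180 288:176 290:178 292:180 294:181 296:181 298:184 300:183 302:184 304:184 306:184 308:182 310:119 312:32 314:34 316:36 318:35 320:35 322:35 324:36 326:35 328:35 330:33 332:29 334:113 336:186 338:183 340:180 342:182 344:183 346:181
254
```

View pics/w1c.png

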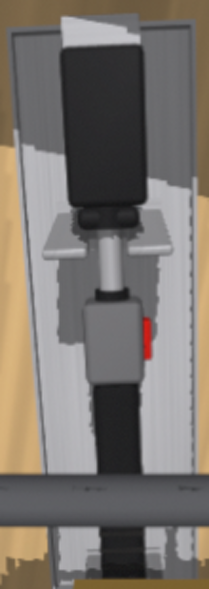

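The crop confirms it: collar centre is at about (320,188) and the brush axis leans ~2.4° from the tool. Centre is ≈ (0.513, 0.068) and the pinch direction ≈ 12.2°, so I'm descending.

>>> {"method": "apply_moves", "body": {
  "steps": [
    {"xyz": [0,-0.003,0.03],"twist": -1.5,"gripper": 100},
    {"xyz": [0,-0.0055,0.06],"twist": -2.4,"gripper": 100},
    {"xyz": [0,-0.0055,0.09],"twist": -2.4,"gripper": 100},
    {"xyz": [0,-0.0055,0.12],"twist": -2.4,"gripper": 100},
    {"xyz": [0,-0.0055,0.145],"twist": -2.4,"gripper": 100},
    {"xyz": [0,-0.0055,0.165],"twist": -2.4,"gripper": 100},
    {"xyz": [0,-0.0055,0.18],"twist": -2.4,"gripper": 100},
    {"xyz": [0,-0.0055,0.1865],"twist": -2.4,"gripper": 100},
    {"xyz": [0,-0.0055,0.1865],"twist": -2.4,"gripper": 100}
  ]
}}

```text
clock: 4.35
ee_pos: [0.5103, 0.0704, 0.0643]
tool_rot: [0.626, 0.78, -0.001, -0.001]
contact_force: [-0.9, -0.4, 0.2]
gripper_width: 0.0869
grip_force: 0.0
```

```bash
python3 look.py w2 brush brush_head brush_button_face
```

```text
ee [0.5103 0.0704 0.0643] yaw_y 12.45 tz [-0.003  0.    -1.   ] shift [-0.0074  0.0083 -0.0207] t 4.35 w 0.08693649590655406 F [-0.9 -0.4  0.2]
brush 0.84 [332. 284.] [0.5163 0.0592 0.085 ]
brush 0.35 [371. 282.] [0.5364 0.0644 0.085 ]
   box 0.75 [281.   5. 386. 320.]
brush_head 0.97 [333.  36.] [0.4904 0.175  0.085 ]
   box 0.87 [280.   0. 388. 230.]
brush_button_face 0.57 [370. 279.] [0.5355 0.0661 0.085 ]
   box 0.46 [364. 258. 374. 305.]
```

View pics/w2.png

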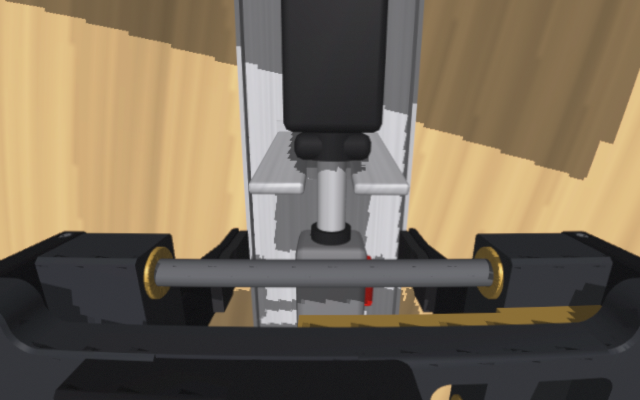

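The close view shows the axis vertical at column ~332, so yaw is aligned. The button spans rows 258–305 at column 369. I'll check the along-axis offset against the collar's front edge.

```bash
python3 - <<'E'
from h import *
o=get_obs();M=R.from_quat(o['tool_rot']).as_matrix()
print(get_calibration('wrist'))
for n,z,p in [('collar front',.1,(331,234)),('button c',.085,(369,281.5)),('button top',.091,(369,281.5)),('collar L',.1,(297,260)),('collar R',.1,(365,260)),('head rear',.09,(332,131)),('fork top rear',.097,(330,189))]: print(n,(M.T@(atz('wrist',p,z,o)-o['ee_pos'])*1000).round(1))
E
```

```text
{'intrinsics': array([[302.74235509,   0.        , 323.30179987],
       [  0.        , 302.74235509, 199.22665971],
       [  0.        ,   0.        ,   1.        ]]), 'k1': -0.048293388401226586, 'T_tool_cam': array([[-5.17021902e-04, -9.63981711e-01, -2.65968029e-01,
         7.30361765e-02],
       [ 9.99999093e-01, -1.67587199e-04, -1.33651567e-03,
        -9.77839330e-04],
       [ 1.24380382e-03, -2.65968479e-01,  9.63980924e-01,
        -1.62348412e-01],
       [ 0.00000000e+00,  0.00000000e+00,  0.00000000e+00,
         1.00000000e+00]])}
collar front [ 20.7   2.4 -32.8]
button c [-12.8  23.4 -17.7]
button top [ -9.3  22.4 -23.7]
collar L [  7.6 -13.6 -32.8]
collar R [  7.5  18.5 -32.7]
head rear [ 66.5   2.8 -22.8]
fork top rear [ 41.2   1.9 -29.8]
```

>>> {"method": "apply_moves", "body": {
  "steps": [
    {"xyz": [-0.005,0.002,-0.001],"twist": 0,"gripper": 100},
    {"xyz": [-0.005,0.002,-0.001],"twist": 0,"gripper": 60},
    {"xyz": [-0.005,0.002,-0.001],"twist": 0,"gripper": 30},
    {"xyz": [-0.005,0.002,-0.001],"twist": 0,"gripper": 10},
    {"xyz": [-0.005,0.002,-0.001],"twist": 0,"gripper": 10},
    {"xyz": [-0.005,0.002,-0.001],"twist": 0,"gripper": 10},
    {"xyz": [-0.005,0.002,-0.001],"twist": 0,"gripper": 10},
    {"xyz": [-0.005,0.002,-0.001],"twist": 0,"gripper": 10}
  ],
  "squeeze": 25
}}

```text
clock: 5.37
ee_pos: [0.5147, 0.0658, 0.067]
tool_rot: [0.626, 0.78, -0.0, -0.0]
contact_force: [0.3, 0.3, 0.2]
gripper_width: 0.0481
grip_force: 0.0
```

>>> {"method": "apply_moves", "body": {
  "steps": [
    {"xyz": [0,0,0],"twist": 0,"gripper": 10},
    {"xyz": [0,0,0],"twist": 0,"gripper": 10},
    {"xyz": [0,0,0],"twist": 0,"gripper": 10},
    {"xyz": [0,0,0],"twist": 0,"gripper": 10}
  ],
  "squeeze": 25
}}

```text
clock: 5.7
ee_pos: [0.5145, 0.0658, 0.067]
tool_rot: [0.627, 0.779, -0.0, -0.0]
contact_force: [-1.5, -0.0, 1.4]
gripper_width: 0.0335
grip_force: 25.0
```

The opening is 34 mm, so the button is fully in. Now drawing the handle out.

>>> {"method": "apply_moves", "body": {
  "steps": [
    {"xyz": [-0.003,0,0],"twist": 0,"gripper": 10},
    {"xyz": [-0.008,0,0],"twist": 0,"gripper": 10},
    {"xyz": [-0.016,0,0],"twist": 0,"gripper": 10},
    {"xyz": [-0.026,0,0],"twist": 0,"gripper": 10},
    {"xyz": [-0.036,0,0],"twist": 0,"gripper": 10},
    {"xyz": [-0.046,0,0],"twist": 0,"gripper": 10},
    {"xyz": [-0.056,0,0],"twist": 0,"gripper": 10},
    {"xyz": [-0.066,0,0],"twist": 0,"gripper": 10},
    {"xyz": [-0.076,0,0],"twist": 0,"gripper": 10},
    {"xyz": [-0.084,0,0],"twist": 0,"gripper": 10}
  ]
}}

```text
clock: 6.53
ee_pos: [0.5331, -0.0175, 0.0672]
tool_rot: [0.627, 0.779, -0.0, 0.0]
contact_force: [-2.5, 4.9, 2.5]
gripper_width: 0.0332
grip_force: 25.0
```

>>> {"method": "apply_moves", "body": {
  "steps": [
    {"xyz": [-0.005,0,0],"twist": 0,"gripper": 10},
    {"xyz": [-0.009,0,0],"twist": 0,"gripper": 10},
    {"xyz": [-0.012,0,0],"twist": 0,"gripper": 10},
    {"xyz": [-0.014,0,0],"twist": 0,"gripper": 10},
    {"xyz": [-0.016,0,0],"twist": 0,"gripper": 10},
    {"xyz": [-0.017,0,0],"twist": 0,"gripper": 10},
    {"xyz": [-0.017,0,0],"twist": 0,"gripper": 10}
  ]
}}

```text
clock: 7.12
ee_pos: [0.5367, -0.0329, 0.0672]
tool_rot: [0.626, 0.78, -0.0, 0.0]
contact_force: [-1.5, 4.0, 4.5]
gripper_width: 0.0338
grip_force: 25.0
```

```bash
python3 - <<'E'
from h import *
o=get_obs();M=R.from_quat(o['tool_rot']).as_matrix()
print('moved',(M.T@(o['ee_pos']-[.5145,.0658,.067])*1000).round(1),'Ftool',(M.T@o['contact_force']).round(2),o['clock'])
E
```

```text
moved [-1.011e+02  4.000e-01 -1.000e-01] Ftool [ 4.2  -0.61 -4.47] 7.1167
```

>>> {"method": "apply_moves", "body": {
  "steps": [
    {"xyz": [-0.001,0,0],"twist": 0,"gripper": 10},
    {"xyz": [-0.002,0,0],"twist": 0,"gripper": 10},
    {"xyz": [-0.002,0,0],"twist": 0,"gripper": 10}
  ]
}}

```text
clock: 7.37
ee_pos: [0.5371, -0.0346, 0.0672]
tool_rot: [0.626, 0.78, 0.0, 0.0]
contact_force: [-1.8, 4.3, 5.0]
gripper_width: 0.0337
grip_force: 25.0
```

>>> {"method": "apply_moves", "body": {
  "steps": [
    {"xyz": [-0.001,0,0],"twist": 0,"gripper": 10},
    {"xyz": [-0.001,0,0],"twist": 0,"gripper": 10}
  ]
}}

```text
clock: 7.53
ee_pos: [0.5373, -0.0356, 0.0672]
tool_rot: [0.626, 0.78, 0.0, 0.0]
contact_force: [-0.2, 3.8, 5.0]
gripper_width: 0.0338
grip_force: 25.0
```

>>> {"method": "apply_moves", "body": {
  "steps": [
    {"xyz": [-0.001,0,0],"twist": 0,"gripper": 10},
    {"xyz": [-0.001,0,0],"twist": 0,"gripper": 10}
  ]
}}

```text
clock: 7.7
ee_pos: [0.5375, -0.0366, 0.0672]
tool_rot: [0.626, 0.78, 0.0, 0.0]
contact_force: [-2.2, 5.0, 4.8]
gripper_width: 0.0337
grip_force: 25.0
```

>>> {"method": "apply_moves", "body": {
  "steps": [
    {"xyz": [-0.001,0,0],"twist": 0,"gripper": 10},
    {"xyz": [-0.001,0,0],"twist": 0,"gripper": 10}
  ]
}}

```text
clock: 7.87
ee_pos: [0.5377, -0.0376, 0.0672]
tool_rot: [0.626, 0.78, 0.0, 0.0]
contact_force: [-1.5, 4.6, 4.5]
gripper_width: 0.0336
grip_force: 25.0
```

>>> {"method": "apply_moves", "body": {
  "steps": [
    {"xyz": [-0.001,0,0],"twist": 0,"gripper": 10},
    {"xyz": [-0.001,0,0],"twist": 0,"gripper": 10}
  ]
}}

```text
clock: 8.03
ee_pos: [0.5377, -0.0377, 0.0672]
tool_rot: [0.626, 0.78, 0.001, -0.001]
contact_force: [-2.6, 7.5, 6.8]
gripper_width: 0.0338
grip_force: 25.0
```

The force rose and the motion stopped after 106 mm, so this is the end of travel. I'm backing off 1 mm and releasing the button.

>>> {"method": "apply_moves", "body": {
  "steps": [
    {"xyz": [0.001,0,0],"twist": 0,"gripper": 10},
    {"xyz": [0.001,0,0],"twist": 0,"gripper": 75},
    {"xyz": [0.001,0,0],"twist": 0,"gripper": 75},
    {"xyz": [0.001,0,0],"twist": 0,"gripper": 75},
    {"xyz": [0.001,0,0],"twist": 0,"gripper": 75},
    {"xyz": [0.001,0,0],"twist": 0,"gripper": 75},
    {"xyz": [0.001,0,0],"twist": 0,"gripper": 75}
  ]
}}

```text
clock: 8.62
ee_pos: [0.5373, -0.0381, 0.0667]
tool_rot: [0.626, 0.779, -0.0, -0.0]
contact_force: [1.0, 1.3, 0.7]
gripper_width: 0.0626
grip_force: 0.0
```

```bash
python3 look.py w3 brush brush_head brush_button_face
```

```text
ee [ 0.5373 -0.0381  0.0667] yaw_y 12.42 tz [-0.001 -0.    -1.   ] shift [ 0.1044  0.0052 -0.0183] t 8.6167 w 0.06259374644418537 F [1.  1.3 0.7]
brush 0.86 [325. 272.] [ 0.5385 -0.0449  0.085 ]
   box 0.72 [289.   3. 365. 319.]
brush_head 0.6 [322. 272.] [ 0.5366 -0.045   0.085 ]
   box 0.84 [306.   0. 341. 219.]
brush_button_face 0.56 [361. 269.] [ 0.5566 -0.0388  0.085 ]
   box 0.49 [356. 246. 368. 294.]
```

View pics/w3.png

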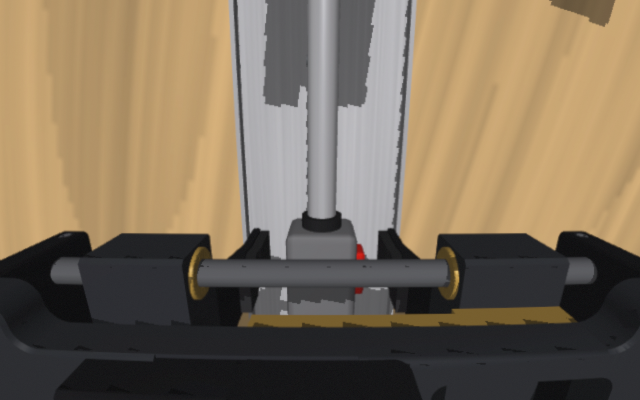

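The wrist view shows the long rod at column 322 and the button proud of the collar again (356–368, row 269). It has sprung out at the second stop. Next I regrasp behind the collar at the balance point.

>>> {"method": "apply_moves", "body": {
  "steps": [
    {"xyz": [-0.012,0,0],"twist": 0,"gripper": 75},
    {"xyz": [-0.027,0,0],"twist": 0,"gripper": 75},
    {"xyz": [-0.042,0,0],"twist": 0,"gripper": 75},
    {"xyz": [-0.053,0,0],"twist": 0,"gripper": 75},
    {"xyz": [-0.053,0,0],"twist": 0,"gripper": 40},
    {"xyz": [-0.053,0,0],"twist": 0,"gripper": 5},
    {"xyz": [-0.053,0,0],"twist": 0,"gripper": 5},
    {"xyz": [-0.053,0,0],"twist": 0,"gripper": 5},
    {"xyz": [-0.053,0,0],"twist": 0,"gripper": 5},
    {"xyz": [-0.053,0,0],"twist": 0,"gripper": 5}
  ],
  "squeeze": 45
}}

```text
clock: 9.8
ee_pos: [0.5489, -0.089, 0.067]
tool_rot: [0.626, 0.78, -0.0, -0.0]
contact_force: [0.7, 0.5, -0.9]
gripper_width: 0.0333
grip_force: 0.0
```

>>> {"method": "apply_moves", "body": {
  "steps": [
    {"xyz": [0,0,0],"twist": 0,"gripper": 5},
    {"xyz": [0,0,0],"twist": 0,"gripper": 5},
    {"xyz": [0,0,0],"twist": 0,"gripper": 5}
  ]
}}

```text
clock: 10.05
ee_pos: [0.5485, -0.0891, 0.067]
tool_rot: [0.626, 0.78, -0.0, -0.001]
contact_force: [-3.9, 0.7, 2.1]
gripper_width: 0.0277
grip_force: 45.0
```

```bash
python3 look.py w4 brush brush_button_face brush_balance
```

```text
ee [ 0.5485 -0.0891  0.067 ] yaw_y 12.45 tz [-0.001  0.    -1.   ] shift [ 0.1566  0.0054 -0.0179] t 10.05 w 0.02774782320054074 F [-3.9  0.7  2.1]
brush 0.69 [327. 171.] [ 0.5389 -0.0426  0.085 ]
   box 0.85 [286.   2. 370. 319.]
brush_button_face 0.73 [366. 169.] [ 0.557  -0.0379  0.085 ]
   box 0.85 [362. 144. 373. 194.]
brush_balance 0.67 [323. 274.] [ 0.549  -0.0973  0.085 ]
   box 0.78 [287.   1. 371. 315.]
```

View pics/w4.png

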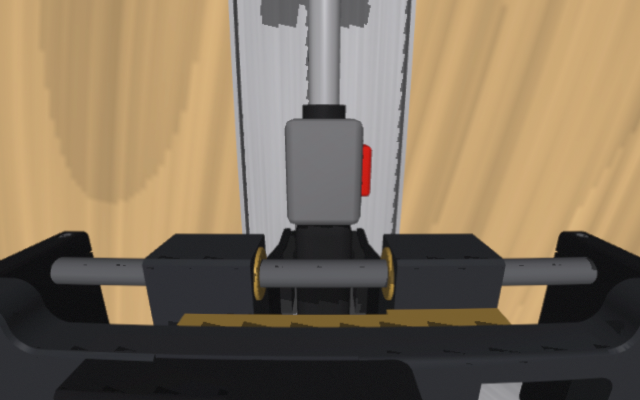

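The button at (366,169) is clearly out. The pads hold the 28 mm handle about 50 mm behind the collar. Now I ease 4 mm headwards and lift straight up.

>>> {"method": "apply_moves", "body": {
  "steps": [
    {"xyz": [0.002,0,0],"twist": 0,"gripper": 5},
    {"xyz": [0.004,0,0],"twist": 0,"gripper": 5},
    {"xyz": [0.004,0,0],"twist": 0,"gripper": 5},
    {"xyz": [0.004,0,-0.004],"twist": 0,"gripper": 5},
    {"xyz": [0.004,0,-0.01],"twist": 0,"gripper": 5},
    {"xyz": [0.004,0,-0.018],"twist": 0,"gripper": 5},
    {"xyz": [0.004,0,-0.028],"twist": 0,"gripper": 5},
    {"xyz": [0.004,0,-0.038],"twist": 0,"gripper": 5}
  ]
}}

```text
clock: 11.07
ee_pos: [0.5483, -0.0856, 0.1062]
tool_rot: [0.626, 0.78, 0.0, 0.0]
contact_force: [0.1, 0.6, -3.0]
gripper_width: 0.0274
grip_force: 45.0
```

>>> {"method": "apply_moves", "body": {
  "steps": [
    {"xyz": [0,0,-0.012],"twist": 0,"gripper": 5},
    {"xyz": [0,0,-0.026],"twist": 0,"gripper": 5},
    {"xyz": [0,0,-0.042],"twist": 0,"gripper": 5},
    {"xyz": [0,0,-0.058],"twist": 0,"gripper": 5},
    {"xyz": [0,0,-0.074],"twist": 0,"gripper": 5},
    {"xyz": [0,0,-0.09],"twist": 0,"gripper": 5},
    {"xyz": [0,0,-0.104],"twist": 0,"gripper": 5},
    {"xyz": [0,0,-0.114],"twist": 0,"gripper": 5},
    {"xyz": [0,0,-0.12],"twist": 0,"gripper": 5},
    {"xyz": [0,0,-0.12],"twist": 0,"gripper": 5}
  ]
}}

```text
clock: 11.9
ee_pos: [0.549, -0.0858, 0.2272]
tool_rot: [0.626, 0.78, 0.001, 0.002]
contact_force: [-0.2, -0.6, -3.4]
gripper_width: 0.0275
grip_force: 45.0
```

>>> {"method": "apply_moves", "body": {
  "steps": [
    {"xyz": [0,0,0],"twist": 0,"gripper": 5},
    {"xyz": [0,0,0],"twist": 0,"gripper": 5},
    {"xyz": [0,0,0],"twist": 0,"gripper": 5},
    {"xyz": [0,0,0],"twist": 0,"gripper": 5},
    {"xyz": [0,0,0],"twist": 0,"gripper": 5},
    {"xyz": [0,0,0],"twist": 0,"gripper": 5}
  ]
}}

```text
clock: 12.4
ee_pos: [0.548, -0.0855, 0.2246]
tool_rot: [0.626, 0.78, -0.0, -0.0]
contact_force: [0.5, -0.3, -4.0]
gripper_width: 0.0272
grip_force: 45.0
```

```bash
python3 - <<'E'
from h import *
a=grab_frame('scene');b=grab_frame('side')
a=cv2.resize(a[80:300,180:520],None,fx=2,fy=2);b=cv2.resize(b[100:270,150:490],None,fx=2,fy=2)
cv2.imwrite('pics/end.png',cv2.resize(np.vstack([a,b]),None,fx=.75,fy=.75))
for n in('scene','side'):
    for t in('brush_head','brush_butt'):
        r=tip_of(t,n)[:1]; print(n,t,r)
        if r: print(ray(n,r[0]['centre']))
E
```

```text
scene brush_head [{'centre': [412.7, 171.6], 'score': 0.87}]
(array([1.33448469, 0.27874281, 0.76873462]), array([-0.87098326, -0.11183551, -0.54977445]))
scene brush_butt [{'centre': [258.6, 149.5], 'score': 0.72}]
(array([1.33448469, 0.27874281, 0.76873462]), array([-0.7274503 , -0.51241796, -0.50885216]))
side brush_head [{'centre': [271.8, 125.8], 'score': 0.88}]
(array([-0.09890125, -0.96345932,  0.68113094]), array([ 0.45798798,  0.85943361, -0.32038353]))
side brush_butt [{'centre': [374.8, 166.7], 'score': 0.74}]
(array([-0.09890125, -0.96345932,  0.68113094]), array([ 0.64733921,  0.66001679, -0.41293352]))
```

View pics/end.png

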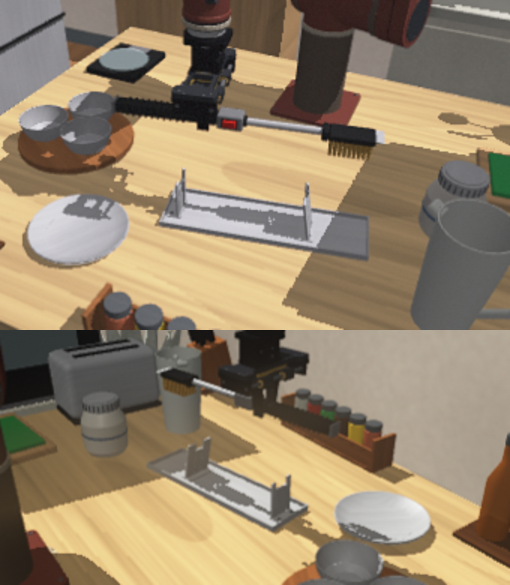

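The end pictures show the brush fully extended and level, held well above the rack with the button showing red and free. Bowls, plates, jar and pitcher have not moved. I'll check length and level by triangulation, then hand in.

```bash
python3 - <<'E'
from h import *
def tri(a,b):
    (p,d),(q,e)=ray('scene',a),ray('side',b)
    s=np.linalg.lstsq(np.c_[d,-e],q-p,rcond=None)[0];return (p+d*s[0]+q+e*s[1])/2
h=tri((412.7,171.6),(271.8,125.8));b=tri((258.6,149.5),(374.8,166.7));L=np.linalg.norm(h-b)
print(h,b,L)
if L>.415 and abs(h[2]-b[2])<.05: print(close_job())
E
```

```text
[0.51111361 0.17538085 0.25304467] [ 0.58713122 -0.25520516  0.24203014] 0.4373834805559893
the job is handed in; nothing more can be done
None
```

The brush is drawn out to its second stop and locked, with the button out. It is held still and roughly level about 24 cm up, clear of the rack and gripped on the handle behind the collar, and the job is handed in.

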